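# Press the crystal home and ease the press cap off a quarter turn

## Robot

A 7-joint arm with a two-finger parallel gripper is mounted at the origin on the work surface. World frame = base frame: x ahead of the robot, y to its left, z up, the work surface at z = 0. Lengths are in m, angles in rad, forces in N, time in s.
With the tool pointing down it reaches from about 0.35 to 0.9 m from the base axis. Payload 8.1 kg.
Tool frame: the origin (TCP) lies between the finger pads, 19 mm behind the fingertips; this is the grasp point; z points along the fingers, y is the direction in which the jaws open and shut (so a half turn about z gives the same grasp; the last joint's range is limited). The gripper opens to 85 mm and grips with 20 to 120 N. Pads are 22 mm wide; open, the fingers measure 114 mm over their backs; the gripper's body (76 mm by 85 mm) begins 54 mm behind the grasp point. The pads swing forward as they close: fully open they stand 13 mm farther back than shut.
Start: joints at [-1.383, 0.434, 0.025, 1.573, -0.012, 1.134, -0.075], TCP at [0.179, 0.599, 0.25] pointing down, gripper open.
Joint ranges: [-2.62, 2.62], [-0.44, 2.09], [-1.27, 1.32], [0.08, 2.57], [-1.32, 4.46], [0.12, 2], [-2.74, 2.74]. Speed limits (rad/s): [2.22, 2.22, 3.01, 3.01, 3.14, 3.14, 3.14].

## Interface

Orientations are given as a unit quaternion [w, x, y, z].
In Python, from station import * gives the robot as it stands.
- The arm moves only by the shell command python3 -m handwheel 'ROWS'. ROWS is JSON, a list of rows, each an object of numbers: "dx", "dy", "dz": the shift along the tool's x, y, z in units of 40 mm (1.0 is 40 mm); "ax", "ay", "az": the turn, a rotation vector about the tool's x, y, z in units of 8 degrees (1.0 is 8 degrees); "gripper": the finger opening in mm, from 0 to 85.4. A call has 1 to 12 rows; each row shifts and turns the commanded pose from where the row before left it, along the tool's axes as they then stand; what a row does not reach is not made up. A row lasts 1/10 s, in which the tool goes at most 50 mm and 8.59 degrees, less where a joint would pass 70% of its speed; a pose out of reach is approached as far as the arm can. A call is refused whole if a number of a shift passes 1 or a number of a turn 1, either way. A call with a gripper value outside its range is refused whole. The fingers move at their own pace and stop on an object; the grip force is fixed at half the most. Time passes only in rows, so rows that do not move let the fingers close. It gives the time, the measured TCP pose, the force and the opening at its end, in the units of the state.
- sense(): the state, without advancing time (a new reading comes with each control period).
- snapshot(name): name is "scene" or "top" or "wrist"; returns the picture (420x560x3 uint8, red, green, blue); there is no depth.
- camera_params(name): a dict with "intrinsics" (3x3 intrinsics, pixels), "k1" (the pictures are not rectified: a ray, as slopes to the right and down, at radius r is drawn at 1 + k1 r^2 times it, then the intrinsics apply), "position" and "orientation" of the camera in the world. Camera axes: x right, y down, z forward; pixel columns grow to the right and rows downward; lengths in m; the calibration is good to about 2 mm. A picture is of the moment at which its call begins: read the wrist's pose just before it. camera_params takes no time and is no camera call; for the wrist camera it gives the pose at the moment of the call.
- hand_in(): hands the job in, once; it reports no verdict.
Trained networks look in the newest picture that a camera, given by its name, has taken for a name from the list of things; names that differ only in an ending like _2 or _b are one class to them, and where a whole thing is asked for, a point or a joint stands for the part that bears it (a point fixed in the world has none). Each returns a list of dicts, best first, with "confidence" (0 to 1); they miss things now and then, are a little off and sometimes report something else, mostly with a low value. They report only what shows in the picture. A call takes as long as a camera call.
- search_frame(target, camera): "position" ([column, row] in pixels, amid what is visible of it).
The state is a dict: "t": time; "joint_positions": joint angles; "qd": joint speeds; "joint_torque": joint torques, N m; "ee_pos": TCP position; "orientation": TCP orientation; "ft_force": force on the tool from outside, world axes, zero at the start; "moment": the same for the moment, N m; "grip_width": finger opening in m.
Only numpy, scipy, OpenCV 4.12 (cv2) and the standard library are available. Lean on these libraries where they do the work, as an engineer would, in place of code of your own. Each camera call takes 0.05 s, during which the arm holds its last target. There are 200 camera calls.

## Task

Press the crystal into the watch case that sits in the carriage of the silver case press: slide the carriage fully home against its rear stop under the ram first, then screw the knurled cap on top of the press down (clockwise seen from above) until it bottoms out, and then back it off a quarter turn to take the load off the glass. Finish still holding the cap between the fingers at that setting, at rest, so that it cannot creep while I do up its lock screw. Leave the small things lying around the press where they are.

Things in the scene. Friction and masses are not known exactly. Their poses are not given: they have to be found in the camera images.
- press: Silver case press, fixed, 225 x 130 mm base, 183 mm high to the cap's top. Origin: on the bench surface, on the vertical ram axis. x runs along the carriage slide from the loading end (towards the robot, base from x = -150 mm) to the rear stop (base to +75 mm); y across, z up. Two 18 mm columns at y = +-52 mm carry a bridge 50 mm along x, 134 mm along y, 105 to 135 mm high.
- collar_top (a point): Centre of the top of the 38 mm collar on the bridge, on the ram axis, 147 mm above the bench: the cap bottoms on it. Flat column nuts on the bridge reach 139 mm; a small lock screw sticks out of the collar on the press's +x side to 34 mm from the axis, below 147 mm. Axes as the press.
- carriage (a joint): Carriage position in m: 0 = fully home against the rear stop, with the watch under the ram; positive = pulled out towards the loading end (press -x), at most 0.075. Starts 0.042 to 0.065. Steel plate 155 x 56 mm, top 34 mm above the bench, with the watch case in a white nest. About 0.5 kg; takes about 3 N to slide and stays where it is left.
- carriage_handle (a point): Point on the axis of the black upright handle post of the carriage, 64 mm above the bench: post 14 mm in diameter from 34 to 63 mm high, with a head 18 mm in diameter from 63 to 78 mm high. On the carriage's centre line; with the carriage home it is 90 mm from the ram axis on the press's -x side, 65 mm clear of the bridge. Axes as the press.
- cap: Knurled steel screw cap on top of the press, 44 mm in diameter and 36 mm high, upright on the ram axis, with one engraved radial line on its top (along its own x axis). Origin: centre of its lower rim, 147 mm above the bench when bottomed; it turns with the cap. Thread lead 6 mm per turn: 1 mm higher for about each 1.05 rad of unscrewing. Thread drag 0.08 N m; it stays where it is left.
- cap_turn (a joint): Turn of the cap in rad: 0 = bottomed out (hard stop on the collar); grows as the cap is unscrewed (anticlockwise seen from above, z axis up). Starts between 2.6 and 4.2. A quarter turn back from the bottom is 1.57.
- cap_grip (a point): Point on the cap's axis at the height to grip, 12 mm below the cap's top and 24 mm above its lower rim; 171 mm above the bench when the cap is bottomed. It rises and turns with the cap.
- silicone_block: Orange silicone mat block 110 x 80 x 20 mm, fixed, to the press's right (-y); origin at the centre of its underside. Not part of the job.
- tweezer: Steel tweezer 130 mm long, 8 mm high, lying loose on the silicone block; origin at the middle of its underside, x along it. Leave alone.
- dish: White ceramic dish 84 mm in diameter, 20 mm high, loose, to the press's left (+y); origin at the centre of its underside. Leave alone.
- loupe: Black eye loupe, a cone 34 mm wide at the foot and 28 mm high, loose; origin at the centre of its underside. Leave alone.
- movement_holder: Round brass movement holder 48 mm in diameter with two steel jaws, 14 mm high, loose; origin at the centre of its underside. Leave alone.
- spare_die: White nylon press die 32 mm in diameter, 18 mm high with its stem, loose; origin at the centre of its underside. Leave alone.
- screwdriver: Small screwdriver 120 mm long lying on the bench, loose; origin at the middle of its underside, x along it. Leave alone.

How it is judged:
On the way, in this order (a step that is already met when the one before it is completed fails the run):
1. the carriage is home against its rear stop (within 3 mm) (value of joint carriage below 0.003 m), for 0.2 s.
2. the cap has been screwed down until it bottoms out (within 0.06 rad), with the carriage home (value of joint carriage below 0.003 m and value of joint cap_turn below 0.06 rad), for 0.1 s.
At the end, for the whole second after the job is handed in: Fingers still gripping the cap round its side (over 4 N of contact, TCP within 10 mm of its axis), the cap at rest a quarter turn (1.57 +- 0.35 rad, 20 degrees) back from its bottom, the carriage home within 3 mm, every loose bystander within 15 mm of its start (value of joint carriage below 0.003 m and value of joint cap_turn between 1.22 and 1.92 rad and velocity of joint cap_turn between -0.1 and 0.1 rad/s and contact force between cap and the fingers above 4 N and horizontal distance between the grasp point and cap_grip below 0.01 m and z of the grasp point in the frame of cap_grip below 0.02 m and distance of each of tweezer, dish, loupe, movement_holder, spare_die, screwdriver from where it was at the start of the episode below 0.015 m); the arm keeps its last pose, push and grip.
It fails at once if the cap is screwed well down (below 2 rad) while the carriage is not home, so that the die would catch the watch's edge (value of joint cap_turn below 2 rad and value of joint carriage above 0.006 m).
It fails at once if one of the small things around the press is shoved more than 30 mm (distance of any of tweezer, dish, loupe, movement_holder, spare_die, screwdriver from where it was at the start of the episode above 0.03 m).
It also fails if it takes over 58 s, if anything falls off the work surface, if the arm or the gripper's body presses on something with over 40 N, if the wrist force passes 120 N, or if a joint passes its speed limit or range.

## Working session

There is one attempt and no reset: what is moved stays moved. The work goes in short steps, Python scripts to look and compute and a shell command to move; the robot and the scene stay as the last step left them, time stands still between calls to the robot, and variables do not carry over. Pictures are saved under pics/ and viewed, about 8 in all and at most 12, crops included, and the job is handed in when it is done.

```bash
mkdir -p pics; ls
cat > h.py <<'E'
from station import *
import numpy as np, cv2
from scipy.spatial.transform import Rotation as R
def rot(q): return R.from_quat([q[1],q[2],q[3],q[0]])
def ray(p,uv):
    K=np.array(p["intrinsics"]); d=np.array([(uv[0]-K[0,2])/K[0,0],(uv[1]-K[1,2])/K[1,1]])
    s=d.copy()
    for _ in range(20): s=d/(1+p["k1"]*(s@s))
    return rot(p["orientation"]).apply([s[0],s[1],1])
def at_z(p,uv,z):
    v=ray(p,uv); o=np.array(p["position"]); return o+v*(z-o[2])/v[2]
def proj(p,X):
    c=rot(p["orientation"]).inv().apply(np.array(X)-p["position"]); s=c[:2]/c[2]; s=s*(1+p["k1"]*(s@s))
    K=np.array(p["intrinsics"]); return np.array([K[0,0]*s[0]+K[0,2],K[1,1]*s[1]+K[1,2]])
def save(img,n): cv2.imwrite("pics/"+n+".png",img[:,:,::-1])
def st():
    s=sense(); print("t",s["t"],"p",np.round(s["ee_pos"],4),"zaxis",np.round(rot(s["orientation"]).as_matrix(),3).tolist(),"F",np.round(s["ft_force"],1),"M",np.round(s["moment"],2),"w",s["grip_width"],"q",np.round(s["joint_positions"],2))
    return s
E
python3 - <<'E'
from h import *
st()
for c in("scene","top"):
    im=snapshot(c); p=camera_params(c); save(im,c+"0"); print(c,np.round(p["position"],3),np.round(p["orientation"],3))
    for n,z in(("cap",.17),("carriage_handle",.07),("collar_top",.147),("press",.1)):
        for r in search_frame(n,c)[:2]: print(n,r, np.round(at_z(p,r["position"],z),3))
E
```

```text
pics
t 0.0 p [0.1791 0.5983 0.2492] zaxis [[-0.958, 0.287, -0.0], [0.287, 0.958, -0.002], [-0.0, -0.002, -1.0]] F [ 0.5 -0.4  0.4] M [ 0.03 -0.05 -0.05] w 0.08552881966910883 q [-1.38  0.44  0.02  1.57 -0.01  1.13 -0.08]
scene [1.069 0.251 0.867] [-0.168  0.524  0.792 -0.264]
cap {'position': [310.0, 246.7], 'confidence': 0.86} [0.653 0.11  0.17 ]
carriage_handle {'position': [347.6, 248.1], 'confidence': 0.61} [0.567 0.159 0.07 ]
collar_top {'position': [311.1, 275.0], 'confidence': 0.9} [0.691 0.128 0.147]
press {'position': [315.8, 272.9], 'confidence': 0.7} [0.659 0.126 0.1  ]
top [0.496 0.005 0.911] [-0.056  0.709 -0.701  0.044]
cap {'position': [241.1, 176.9], 'confidence': 0.75} [0.652 0.104 0.17 ]
carriage_handle {'position': [229.9, 223.6], 'confidence': 0.78} [0.567 0.139 0.07 ]
collar_top {'position': [236.6, 205.2], 'confidence': 0.81} [0.598 0.115 0.147]
press {'position': [239.0, 203.4], 'confidence': 0.61} [0.608 0.116 0.1  ]
press {'position': [239.0, 178.3], 'confidence': 0.2} [0.663 0.118 0.1  ]
```

Run:
```python
import cv2,numpy as np
a=cv2.imread("pics/top0.png")[90:300,130:410];b=cv2.imread("pics/scene0.png")
cv2.imwrite("pics/t1.png",cv2.resize(a,(784,588),interpolation=cv2.INTER_CUBIC))
cv2.imwrite("pics/s1.png",b)
```

```text
(no output)
```

View pics/t1.png

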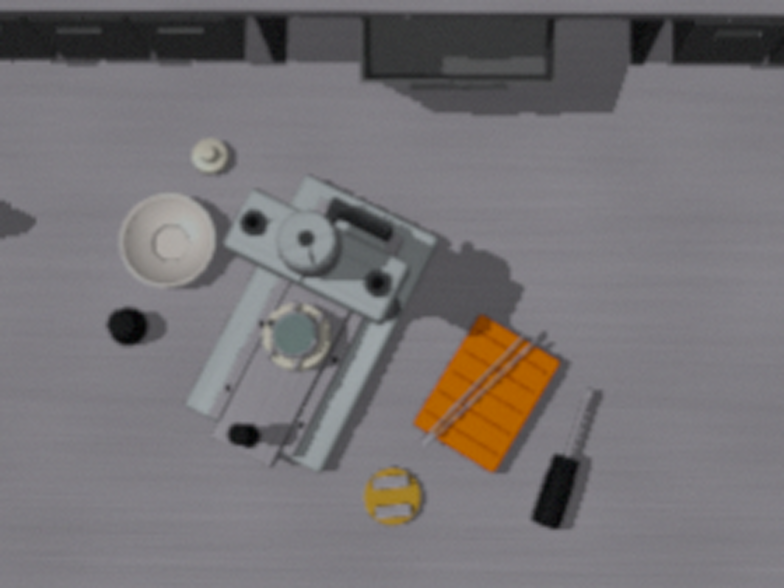

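View pics/s1.png

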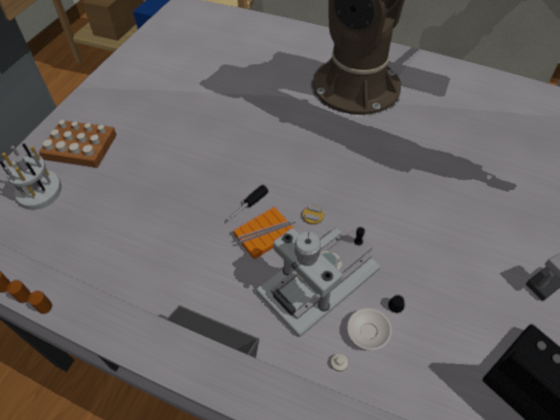

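The top view (crop scale 2.8) shows the cap at about px (239.6, 176.4), with the engraved line pointing towards the loading end. The handle head is at about (217, 245). In the scene view the handle head is at about (360, 231). The network's "carriage_handle" fix in the top view is really the plate's middle.

Run:
```python
from h import *
t=camera_params("top");s=camera_params("scene")
def tri(a,b):
    A=[];y=[]
    for p,uv in((t,a),(s,b)):
        v=ray(p,uv);v/=np.linalg.norm(v);P=np.eye(3)-np.outer(v,v);A.append(P);y.append(P@np.array(p["position"]))
    return np.linalg.lstsq(np.vstack(A),np.hstack(y),rcond=None)[0]
T=lambda x,y:(130+x/2.8,90+y/2.8)
c=at_z(t,T(307,239),.186);h=at_z(t,T(241,434),.074)
print("cap",c,tri(T(307,239),(308.5,238)));print("handle",h,tri(T(241,434),(360,230)),proj(s,h))
d=c[:2]-h[:2];print("dist",np.hypot(*d),"yaw",np.degrees(np.arctan2(d[1],d[0])))
# bridge nuts (z .139)
n1=at_z(t,T(254,222),.139);n2=at_z(t,T(378,283),.139);print("nuts",n1,n2,(n1+n2)/2,np.hypot(*(n1-n2)[:2]),"yaw",np.degrees(np.arctan2((n1-n2)[1],(n1-n2)[0]))-90)
for n,x,y in(("holder",393,495),("loupe",128,326),("dish",168,240)): print(n,at_z(t,T(x,y),.01))
print(np.degrees(np.arctan2(*(at_z(t,T(313,262),.186)-c)[:2][::-1])))
print({k:(v if k!='joint_torque' else 0) for k,v in sense().items()})
```

```text
cap [0.65136691 0.10480729 0.186     ] [0.65012191 0.1049114  0.19043073]
handle [0.51900169 0.16760164 0.074     ] [0.5189529  0.16816993 0.07232193] [359.69111783 229.46793166]
dist 0.14650488542783108 yaw -25.37976668132216
nuts [0.67400237 0.15119717 0.139     ] [0.62892295 0.05797348 0.139     ] [0.65146266 0.10458533 0.139     ] 0.10355099304635793 yaw -25.806637808111944
holder [0.47177121 0.0507792  0.01      ]
loupe [0.61161915 0.28097478 0.01      ]
dish [0.68720574 0.25002408 0.01      ]
-164.004735466432
{'t': 0.5, 'joint_positions': array([-1.38260486,  0.43450683,  0.02502757,  1.57324785, -0.01152867,
        1.13398969, -0.07511453]), 'qd': array([ 0.00073457, -0.00301539,  0.00031487, -0.00259638, -0.00052163,
        0.00196248,  0.0012522 ]), 'joint_torque': 0, 'ee_pos': array([0.17925602, 0.59873514, 0.2500004 ]), 'orientation': array([ 4.39915608e-05,  1.44930879e-01,  9.89441781e-01, -6.21304132e-06]), 'ft_force': array([-1.01786617, -0.60417227,  0.60799098]), 'moment': array([-0.01378324,  0.02672957,  0.01903872]), 'grip_width': 0.08560137704620176}
```

Both views agree: cap at (0.651, 0.105), handle at (0.519, 0.168), press yaw about -25.6°, carriage about 56 mm out. The nut spacing measures 103.6 mm against 104 mm expected. Next I go above the handle.

```bash
R='' ; python3 -m handwheel '[{"dx":-0.936,"dy":-0.657},{"dx":-0.936,"dy":-0.657},{"dx":-0.936,"dy":-0.657},{"dx":-0.936,"dy":-0.657},{"dx":-0.936,"dy":-0.657},{"dx":-0.936,"dy":-0.657},{"dx":-0.936,"dy":-0.657},{"dx":-0.936,"dy":-0.657},{"dx":-0.936,"dy":-0.657},{"dx":-0.936,"dy":-0.657},{"dx":-0.936,"dy":-0.657},{"dx":-0.936,"dy":-0.657}]'
python3 -m handwheel '[{"az":0.57},{"az":0.57},{}]'
python3 - <<'E'
from h import *
s=st(); im=snapshot("wrist");p=camera_params("wrist");save(im,"w1")
print(p["position"],proj(p,[.519,.168,.078]),proj(p,s["ee_pos"]))
for n in("carriage_handle","cap"):
  for r in search_frame(n,"wrist")[:2]: print(n,r,at_z(p,r["position"],.078))
E
```

```text
t 0.5 p [0.1793 0.5987 0.25  ] zaxis [[-0.958, 0.287, 0.0], [0.287, 0.958, -0.0], [-0.0, 0.0, -1.0]] F [-1.  -0.6  0.6] M [-0.01  0.03  0.02] w 0.08560137704620176 q [-1.38  0.43  0.03  1.57 -0.01  1.13 -0.08]
[0.11406058 0.61837255 0.37428855] [ 50.75449181 513.79862293] [282.23595059 290.09185813]invalid input at $[0]: expected keys dx, dy, dz, ax, ay, az, gripper
invalid input at $[0]: expected keys dx, dy, dz, ax, ay, az, gripper
```

View pics/w1.png

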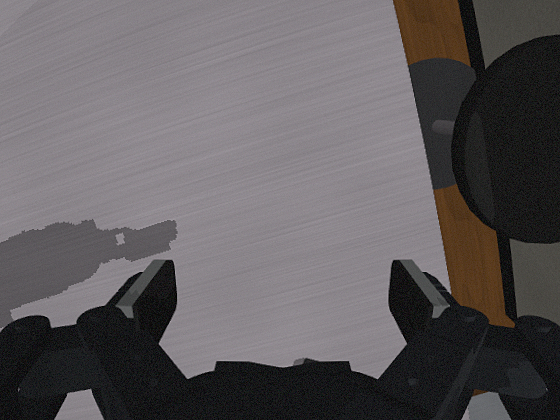

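Moves were refused: every row needs all keys. The picture shows only bare bench and the open fingers. I'll resend with full rows.

```bash
python3 -m handwheel '[{"dx":-0.936,"dy":-0.657,"dz":0,"ax":0,"ay":0,"az":0,"gripper":85},{"dx":-0.936,"dy":-0.657,"dz":0,"ax":0,"ay":0,"az":0,"gripper":85},{"dx":-0.936,"dy":-0.657,"dz":0,"ax":0,"ay":0,"az":0,"gripper":85},{"dx":-0.936,"dy":-0.657,"dz":0,"ax":0,"ay":0,"az":0,"gripper":85},{"dx":-0.936,"dy":-0.657,"dz":0,"ax":0,"ay":0,"az":0,"gripper":85},{"dx":-0.936,"dy":-0.657,"dz":0,"ax":0,"ay":0,"az":0,"gripper":85},{"dx":-0.936,"dy":-0.657,"dz":0,"ax":0,"ay":0,"az":0,"gripper":85},{"dx":-0.936,"dy":-0.657,"dz":0,"ax":0,"ay":0,"az":0,"gripper":85},{"dx":-0.936,"dy":-0.657,"dz":0,"ax":0,"ay":0,"az":0,"gripper":85},{"dx":-0.936,"dy":-0.657,"dz":0,"ax":0,"ay":0,"az":0,"gripper":85},{"dx":-0.936,"dy":-0.657,"dz":0,"ax":0,"ay":0,"az":0,"gripper":85},{"dx":-0.936,"dy":-0.657,"dz":0,"ax":0,"ay":0,"az":0,"gripper":85}]'
python3 -m handwheel '[{"dx":0,"dy":0,"dz":0,"ax":0,"ay":0,"az":0.57,"gripper":85},{"dx":0,"dy":0,"dz":0,"ax":0,"ay":0,"az":0.57,"gripper":85},{"dx":0,"dy":0,"dz":0,"ax":0,"ay":0,"az":0,"gripper":85}]'
python3 - <<'E'
from h import *
s=st(); im=snapshot("wrist");p=camera_params("wrist");save(im,"w2")
print(p["position"],proj(p,[.519,.168,.078]),proj(p,s["ee_pos"]))
for n in("carriage_handle","cap"):
  for r in search_frame(n,"wrist")[:2]: print(n,r,at_z(p,r["position"],.078))
E
```

```text
t: 1.85
ee_pos: [0.5202, 0.1663, 0.2503]
orientation: [0.0, 0.145, 0.989, 0.0]
ft_force: [0.3, 1.5, 0.6]
grip_width: 0.0852
t: 2.15
ee_pos: [0.5194, 0.1675, 0.25]
orientation: [0.0, 0.224, 0.975, 0.0]
ft_force: [-0.1, -0.5, 0.2]
grip_width: 0.0854
t 2.15 p [0.5194 0.1675 0.25  ] zaxis [[-0.9, 0.437, 0.0], [0.437, 0.9, 0.0], [-0.0, 0.0, -1.0]] F [-0.1 -0.5  0.2] M [-0.02 -0.04  0.01] w 0.08538673550078915 q [-0.62  0.31  0.27  1.79 -0.09  1.06  0.81]
[0.45780996 0.19730614 0.37430665] [282.61854805 189.18368228] [281.96575766 290.75292392]
carriage_handle {'position': [286.5, 231.0], 'confidence': 0.81} [0.55398865 0.15489259 0.078     ]
```

View pics/w2.png

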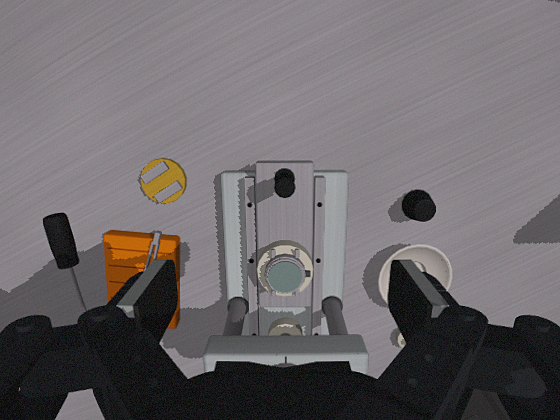

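The wrist view shows the handle head at about (285, 187) against a predicted (283, 189), and the slide axis is vertical in the image. Descend and grip.

```bash
python3 -m handwheel '[{"dx":0,"dy":0,"dz":0.9,"ax":0,"ay":0,"az":0,"gripper":45},{"dx":0,"dy":0,"dz":0.9,"ax":0,"ay":0,"az":0,"gripper":45},{"dx":0,"dy":0,"dz":0.9,"ax":0,"ay":0,"az":0,"gripper":45},{"dx":0,"dy":0,"dz":0.9,"ax":0,"ay":0,"az":0,"gripper":45},{"dx":0,"dy":0,"dz":0.6,"ax":0,"ay":0,"az":0,"gripper":45},{"dx":0,"dy":0,"dz":0.35,"ax":0,"ay":0,"az":0,"gripper":45},{"dx":0,"dy":0,"dz":0,"ax":0,"ay":0,"az":0,"gripper":0},{"dx":0,"dy":0,"dz":0,"ax":0,"ay":0,"az":0,"gripper":0},{"dx":0,"dy":0,"dz":0,"ax":0,"ay":0,"az":0,"gripper":0},{"dx":0,"dy":0,"dz":0,"ax":0,"ay":0,"az":0,"gripper":0},{"dx":0,"dy":0,"dz":0,"ax":0,"ay":0,"az":0,"gripper":0}]'
```

```text
t: 3.4
ee_pos: [0.5197, 0.1692, 0.0685]
orientation: [0.001, 0.222, 0.975, 0.001]
ft_force: [3.8, 3.9, -13.8]
grip_width: 0.0158
```

```bash
python3 -m handwheel '[{"dx":-0.2,"dy":0,"dz":0,"ax":0,"ay":0,"az":0,"gripper":0},{"dx":-0.2,"dy":0,"dz":0,"ax":0,"ay":0,"az":0,"gripper":0},{"dx":-0.2,"dy":0,"dz":0,"ax":0,"ay":0,"az":0,"gripper":0},{"dx":-0.2,"dy":0,"dz":0,"ax":0,"ay":0,"az":0,"gripper":0},{"dx":-0.2,"dy":0,"dz":0,"ax":0,"ay":0,"az":0,"gripper":0},{"dx":-0.2,"dy":0,"dz":0,"ax":0,"ay":0,"az":0,"gripper":0},{"dx":-0.1,"dy":0,"dz":0,"ax":0,"ay":0,"az":0,"gripper":0},{"dx":0,"dy":0,"dz":0,"ax":0,"ay":0,"az":0,"gripper":0}]'
python3 -m handwheel '[{"dx":-0.05,"dy":0,"dz":0,"ax":0,"ay":0,"az":0,"gripper":0},{"dx":0,"dy":0,"dz":0,"ax":0,"ay":0,"az":0,"gripper":0}]'
python3 -m handwheel '[{"dx":-0.05,"dy":0,"dz":0,"ax":0,"ay":0,"az":0,"gripper":0},{"dx":0,"dy":0,"dz":0,"ax":0,"ay":0,"az":0,"gripper":0}]'
python3 -m handwheel '[{"dx":-0.05,"dy":0,"dz":0,"ax":0,"ay":0,"az":0,"gripper":0},{"dx":0,"dy":0,"dz":0,"ax":0,"ay":0,"az":0,"gripper":0}]'
```

```text
t: 4.2
ee_pos: [0.5665, 0.1467, 0.0685]
orientation: [0.0, 0.222, 0.975, 0.001]
ft_force: [3.3, 4.1, -12.1]
grip_width: 0.0157
t: 4.4
ee_pos: [0.5677, 0.1461, 0.0685]
orientation: [-0.0, 0.222, 0.975, 0.001]
ft_force: [1.4, 5.2, -10.7]
grip_width: 0.0157
t: 4.6
ee_pos: [0.5694, 0.1453, 0.0685]
orientation: [-0.0, 0.222, 0.975, 0.001]
ft_force: [1.6, 6.0, -10.3]
grip_width: 0.0162
t: 4.8
ee_pos: [0.5711, 0.1445, 0.0685]
orientation: [-0.0, 0.222, 0.975, 0.001]
ft_force: [1.3, 5.9, -11.2]
grip_width: 0.016
```

Still free (about 57 mm moved, no stop force yet). Continue gently.

```bash
for i in 1; do python3 -m handwheel '[{"dx":-0.05,"dy":0,"dz":0,"ax":0,"ay":0,"az":0,"gripper":0},{"dx":0,"dy":0,"dz":0,"ax":0,"ay":0,"az":0,"gripper":0}]'
python3 -m handwheel '[{"dx":-0.05,"dy":0,"dz":0,"ax":0,"ay":0,"az":0,"gripper":0},{"dx":0,"dy":0,"dz":0,"ax":0,"ay":0,"az":0,"gripper":0}]'
python3 -m handwheel '[{"dx":-0.05,"dy":0,"dz":0,"ax":0,"ay":0,"az":0,"gripper":0},{"dx":0,"dy":0,"dz":0,"ax":0,"ay":0,"az":0,"gripper":0}]'; done
```

```text
t: 5.0
ee_pos: [0.5714, 0.1444, 0.0684]
orientation: [-0.002, 0.222, 0.975, 0.001]
ft_force: [-5.9, 6.1, -4.6]
grip_width: 0.0159
t: 5.2
ee_pos: [0.5714, 0.1444, 0.0684]
orientation: [-0.003, 0.221, 0.975, 0.001]
ft_force: [-11.2, 9.5, 0.6]
grip_width: 0.0159
t: 5.4
ee_pos: [0.5715, 0.1444, 0.0683]
orientation: [-0.005, 0.221, 0.975, 0.001]
ft_force: [-18.5, 12.1, 6.5]
grip_width: 0.016
```

Home stop felt at 57.5 mm travel, at (0.5715, 0.1444). The position expected from the cap was (0.570, 0.144). Release, lift, and go over the cap.

```bash
python3 -m handwheel '[{"dx":0.1,"dy":0,"dz":0,"ax":0,"ay":0,"az":0,"gripper":50},{"dx":0,"dy":0,"dz":0,"ax":0,"ay":0,"az":0,"gripper":50},{"dx":0,"dy":0,"dz":0,"ax":0,"ay":0,"az":0,"gripper":50},{"dx":0,"dy":0,"dz":0,"ax":0,"ay":0,"az":0,"gripper":50},{"dx":0,"dy":0,"dz":-0.5,"ax":0,"ay":0,"az":0,"gripper":70},{"dx":0,"dy":0,"dz":-0.8,"ax":0,"ay":0,"az":0,"gripper":70},{"dx":0,"dy":0,"dz":-0.9,"ax":0,"ay":0,"az":0,"gripper":70},{"dx":0,"dy":0,"dz":-0.9,"ax":0,"ay":0,"az":0,"gripper":70},{"dx":0,"dy":0,"dz":-0.9,"ax":0,"ay":0,"az":0,"gripper":70},{"dx":0,"dy":0,"dz":-0.6,"ax":0,"ay":0,"az":0,"gripper":70},{"dx":0,"dy":0,"dz":0,"ax":0,"ay":0,"az":0,"gripper":70}]'
python3 - <<'E'
from h import *
s=st(); im=snapshot("wrist");p=camera_params("wrist");save(im,"w3")
print("cap top pred px",proj(p,[.651,.105,.186]),"home handle px",proj(p,[.570,.144,.078]))
im=snapshot("top");save(im[130:270,170:310],"t2"); p=camera_params("top")
print("handle home px top",proj(p,[.570,.144,.074]))
for r in search_frame("cap","top")[:2]: print(r,at_z(p,r["position"],.17))
E
```

```text
t: 6.5
ee_pos: [0.5755, 0.1416, 0.2562]
orientation: [0.003, 0.224, 0.975, 0.002]
ft_force: [0.1, 0.0, 0.2]
grip_width: 0.0699
t 6.5 p [0.5755 0.1416 0.2562] zaxis [[-0.9, 0.436, 0.007], [0.436, 0.9, 0.002], [-0.005, 0.005, -1.0]] F [0.1 0.  0.2] M [0.03 0.01 0.  ] w 0.06985150560526943 q [-0.53  0.38  0.27  1.67 -0.11  1.11  0.9 ]
cap top pred px [283.17374497 356.00297887] home handle px [282.38519376 181.94989077]
handle home px top [227.55227846 221.96632698]
{'position': [240.5, 177.0], 'confidence': 0.72} [0.65148304 0.10520823 0.17      ]
```

View pics/w3.png

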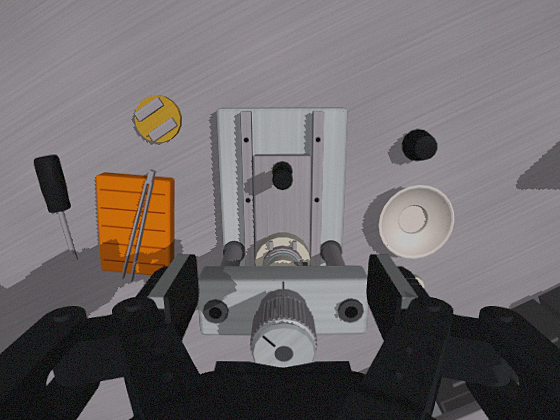

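The wrist view shows the handle at the home spot, about (283, 178), and the cap's centre hole at about (284, 354) against a predicted (283, 356). Move above the cap and wind the wrist anticlockwise.

```bash
python3 -m handwheel '[{"dx":-0.7,"dy":0,"dz":0,"ax":0,"ay":0,"az":0,"gripper":70},{"dx":-0.7,"dy":0,"dz":0,"ax":0,"ay":0,"az":0,"gripper":70},{"dx":-0.7,"dy":0,"dz":0,"ax":0,"ay":0,"az":0,"gripper":70},{"dx":0,"dy":0,"dz":0,"ax":0,"ay":0,"az":-1,"gripper":70},{"dx":0,"dy":0,"dz":0,"ax":0,"ay":0,"az":-1,"gripper":70},{"dx":0,"dy":0,"dz":0,"ax":0,"ay":0,"az":0,"gripper":70}]'
python3 -c 'from h import *; st()'
```

```text
t: 7.25
ee_pos: [0.6484, 0.1046, 0.2502]
orientation: [-0.001, 0.085, 0.996, -0.0]
ft_force: [-0.5, -0.7, -0.6]
grip_width: 0.0702
t 7.25 p [0.6484 0.1046 0.2502] zaxis [[-0.986, 0.168, -0.003], [0.168, 0.986, -0.001], [0.003, -0.001, -1.0]] F [-0.5 -0.7 -0.6] M [ 0.02  0.02 -0.03] w 0.07022542821569183 q [-0.38  0.49  0.22  1.5  -0.11  1.17  1.26]
```

```bash
python3 -m handwheel '[{"dx":0,"dy":0,"dz":0,"ax":0,"ay":0,"az":-1,"gripper":70},{"dx":0,"dy":0,"dz":0,"ax":0,"ay":0,"az":-1,"gripper":70},{"dx":0,"dy":0,"dz":0,"ax":0,"ay":0,"az":-1,"gripper":70},{"dx":0,"dy":0,"dz":0,"ax":0,"ay":0,"az":-1,"gripper":70},{"dx":0,"dy":0,"dz":0,"ax":0,"ay":0,"az":-1,"gripper":70},{"dx":0,"dy":0,"dz":0,"ax":0,"ay":0,"az":-1,"gripper":70},{"dx":0,"dy":0,"dz":0,"ax":0,"ay":0,"az":-1,"gripper":70},{"dx":0,"dy":0,"dz":0,"ax":0,"ay":0,"az":-1,"gripper":70},{"dx":0,"dy":0,"dz":0,"ax":0,"ay":0,"az":-1,"gripper":70},{"dx":0,"dy":0,"dz":0,"ax":0,"ay":0,"az":0,"gripper":70},{"dx":0,"dy":0,"dz":0,"ax":0,"ay":0,"az":0,"gripper":70}]'
python3 - <<'E'
from h import *
s=st(); M=rot(s["orientation"]).as_matrix()
d=M.T@(np.array([.651,.105,.174])-s["ee_pos"]); print("tool units",d/.04)
E
```

```text
t: 8.35
ee_pos: [0.6485, 0.1051, 0.2513]
orientation: [-0.001, -0.514, 0.858, 0.0]
ft_force: [0.7, -0.0, 0.2]
grip_width: 0.0698
t 8.35 p [0.6485 0.1051 0.2513] zaxis [[-0.472, -0.882, -0.001], [-0.882, 0.472, 0.0], [0.001, 0.001, -1.0]] F [ 0.7 -0.   0.2] M [-0.01  0.02 -0.01] w 0.06984209051505705 q [-0.2   0.49 -0.07  1.48  0.04  1.18  2.38]
tool units [-0.02863347 -0.05800174  1.93270707]
```

```bash
python3 -m handwheel '[{"dx":-0.03,"dy":-0.06,"dz":0.4,"ax":0,"ay":0,"az":0,"gripper":70},{"dx":0,"dy":0,"dz":0.6,"ax":0,"ay":0,"az":0,"gripper":70},{"dx":0,"dy":0,"dz":0.6,"ax":0,"ay":0,"az":0,"gripper":70},{"dx":0,"dy":0,"dz":0.33,"ax":0,"ay":0,"az":0,"gripper":70},{"dx":0,"dy":0,"dz":0,"ax":0,"ay":0,"az":0,"gripper":35},{"dx":0,"dy":0,"dz":0,"ax":0,"ay":0,"az":0,"gripper":35},{"dx":0,"dy":0,"dz":0,"ax":0,"ay":0,"az":0,"gripper":35},{"dx":0,"dy":0,"dz":0,"ax":0,"ay":0,"az":0,"gripper":35},{"dx":0,"dy":0,"dz":0,"ax":0,"ay":0,"az":0,"gripper":35}]'
python3 - <<'E'
from h import *
st(); im=snapshot("wrist");save(im,"w4")
E
```

```text
t: 9.25
ee_pos: [0.6522, 0.1047, 0.1752]
orientation: [0.001, -0.516, 0.856, -0.0]
ft_force: [5.7, -0.8, -7.9]
grip_width: 0.0426
t 9.25 p [0.6522 0.1047 0.1752] zaxis [[-0.467, -0.884, 0.001], [-0.884, 0.467, -0.0], [-0.001, -0.001, -1.0]] F [ 5.7 -0.8 -7.9] M [-0.24 -0.8  -0.06] w 0.042580131852143016 q [-0.19  0.56 -0.07  1.56  0.05  1.02  2.38]
```

View pics/w4.png

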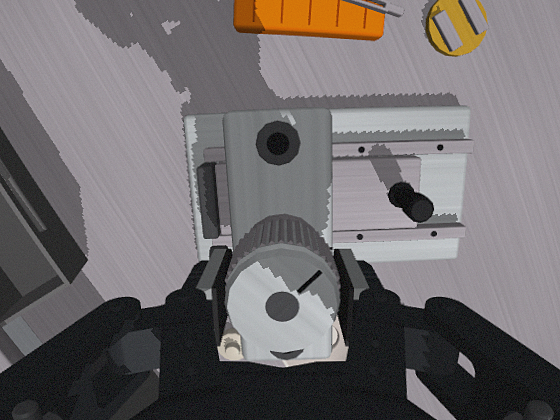

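The cap is gripped (42.6 mm), centred between the pads, with the mark at about (310, 281). Screw down, following the lead.

```bash
python3 -m handwheel '[{"dx":0,"dy":0,"dz":0.0033,"ax":0,"ay":0,"az":1,"gripper":35},{"dx":0,"dy":0,"dz":0.0033,"ax":0,"ay":0,"az":1,"gripper":35},{"dx":0,"dy":0,"dz":0.0033,"ax":0,"ay":0,"az":1,"gripper":35},{"dx":0,"dy":0,"dz":0.0033,"ax":0,"ay":0,"az":1,"gripper":35},{"dx":0,"dy":0,"dz":0.0033,"ax":0,"ay":0,"az":1,"gripper":35},{"dx":0,"dy":0,"dz":0.0033,"ax":0,"ay":0,"az":1,"gripper":35},{"dx":0,"dy":0,"dz":0.0033,"ax":0,"ay":0,"az":1,"gripper":35},{"dx":0,"dy":0,"dz":0.0033,"ax":0,"ay":0,"az":1,"gripper":35},{"dx":0,"dy":0,"dz":0.0033,"ax":0,"ay":0,"az":1,"gripper":35},{"dx":0,"dy":0,"dz":0.0033,"ax":0,"ay":0,"az":1,"gripper":35},{"dx":0,"dy":0,"dz":0.0033,"ax":0,"ay":0,"az":1,"gripper":35},{"dx":0,"dy":0,"dz":0.0033,"ax":0,"ay":0,"az":1,"gripper":35}]'
python3 -c '
from h import *; s=st(); snapshot("wrist"); save(snapshot("wrist"),"w5")'
python3 -m handwheel '[{"dx":0,"dy":0,"dz":0.0033,"ax":0,"ay":0,"az":1,"gripper":35},{"dx":0,"dy":0,"dz":0.0033,"ax":0,"ay":0,"az":1,"gripper":35},{"dx":0,"dy":0,"dz":0.0033,"ax":0,"ay":0,"az":1,"gripper":35},{"dx":0,"dy":0,"dz":0.0033,"ax":0,"ay":0,"az":1,"gripper":35},{"dx":0,"dy":0,"dz":0.0033,"ax":0,"ay":0,"az":1,"gripper":35},{"dx":0,"dy":0,"dz":0.0,"ax":0,"ay":0,"az":0,"gripper":35}]'
python3 -c '
from h import *; s=st(); save(snapshot("wrist"),"w6")'
```

```text
t: 10.5
ee_pos: [0.652, 0.106, 0.1736]
orientation: [0.001, 0.293, 0.956, 0.001]
ft_force: [4.3, 0.3, -8.2]
grip_width: 0.0427
t 10.5 p [0.652  0.106  0.1736] zaxis [[-0.828, 0.56, 0.001], [0.56, 0.828, 0.001], [-0.001, 0.002, -1.0]] F [ 4.3  0.3 -8.2] M [ 0.23 -0.97  0.11] w 0.04266156647014764 q [-0.47  0.57  0.35  1.59 -0.22  1.02  0.93]
t: 11.2
ee_pos: [0.6525, 0.1063, 0.1729]
orientation: [0.001, 0.6, 0.8, 0.001]
ft_force: [6.5, 1.0, -8.6]
grip_width: 0.0425
t 11.2 p [0.6525 0.1063 0.1729] zaxis [[-0.28, 0.96, 0.002], [0.96, 0.28, 0.001], [0.0, 0.003, -1.0]] F [ 6.5  1.  -8.6] M [ 0.2  -1.49 -0.04] w 0.04254769202802844 q [-0.58  0.6   0.54  1.6  -0.34  1.03  0.34]
```

```bash
python3 -m handwheel '[{"dx":0,"dy":0,"dz":0.0033,"ax":0,"ay":0,"az":1,"gripper":35},{"dx":0,"dy":0,"dz":0.0033,"ax":0,"ay":0,"az":1,"gripper":35},{"dx":0,"dy":0,"dz":0.0033,"ax":0,"ay":0,"az":1,"gripper":35},{"dx":0,"dy":0,"dz":0.0,"ax":0,"ay":0,"az":0,"gripper":35}]' >/dev/null
python3 -c 'from h import *; s=st()'
python3 -m handwheel '[{"dx":0,"dy":0,"dz":0.0033,"ax":0,"ay":0,"az":1,"gripper":35},{"dx":0,"dy":0,"dz":0.0033,"ax":0,"ay":0,"az":1,"gripper":35},{"dx":0,"dy":0,"dz":0.0,"ax":0,"ay":0,"az":0,"gripper":35}]' >/dev/null
python3 -c 'from h import *; s=st()'
```

```text
t 11.65 p [0.6529 0.1063 0.1725] zaxis [[0.135, 0.991, 0.003], [0.991, -0.135, 0.001], [0.001, 0.003, -1.0]] F [ 7.1  0.7 -8.9] M [ 0.15 -1.8  -0.06] w 0.04281594315877917 q [-0.65  0.62  0.65  1.61 -0.42  1.05 -0.01]
t 11.95 p [0.6531 0.1062 0.1723] zaxis [[0.402, 0.915, 0.003], [0.915, -0.403, 0.001], [0.002, 0.003, -1.0]] F [ 8.1  1.4 -9.9] M [-0.01 -1.91 -0.05] w 0.042313864773311595 q [-0.69  0.64  0.72  1.61 -0.47  1.07 -0.25]
```

```bash
python3 -m handwheel '[{"dx":0,"dy":0,"dz":0.0033,"ax":0,"ay":0,"az":1,"gripper":35},{"dx":0,"dy":0,"dz":0.0,"ax":0,"ay":0,"az":0,"gripper":35}]' >/dev/null
python3 -c 'from h import *; s=st()'
python3 -m handwheel '[{"dx":0,"dy":0,"dz":0.0033,"ax":0,"ay":0,"az":1,"gripper":35},{"dx":0,"dy":0,"dz":0.0,"ax":0,"ay":0,"az":0,"gripper":35}]' >/dev/null
python3 -c 'from h import *; s=st()'
python3 -m handwheel '[{"dx":0,"dy":0,"dz":0.0033,"ax":0,"ay":0,"az":1,"gripper":35},{"dx":0,"dy":0,"dz":0.0,"ax":0,"ay":0,"az":0,"gripper":35}]' >/dev/null
python3 -c 'from h import *; s=st()'
```

```text
t 12.15 p [0.6532 0.1062 0.1722] zaxis [[0.526, 0.851, 0.004], [0.851, -0.526, 0.001], [0.003, 0.003, -1.0]] F [ 8.4  0.2 -9.7] M [-0.1  -2.09 -0.1 ] w 0.04269134116759728 q [-0.71  0.65  0.76  1.61 -0.5   1.07 -0.36]
t 12.35 p [0.6533 0.106  0.172 ] zaxis [[0.639, 0.769, 0.004], [0.769, -0.639, 0.001], [0.003, 0.002, -1.0]] F [ 9.7  0.4 -9.7] M [-0.21 -2.05 -0.11] w 0.042773374460973256 q [-0.73  0.67  0.8   1.61 -0.52  1.08 -0.48]
t 12.55 p [0.6534 0.106  0.1719] zaxis [[0.74, 0.673, 0.004], [0.673, -0.74, 0.001], [0.003, 0.002, -1.0]] F [  9.   -0.2 -10.9] M [-0.22 -2.18 -0.11] w 0.04238507807031174 q [-0.74  0.68  0.83  1.62 -0.55  1.09 -0.59]
```

```bash
python3 -m handwheel '[{"dx":0,"dy":0,"dz":0.0033,"ax":0,"ay":0,"az":1,"gripper":35},{"dx":0,"dy":0,"dz":0.0,"ax":0,"ay":0,"az":0,"gripper":35}]' >/dev/null
python3 -c 'from h import *; s=st()'
python3 -m handwheel '[{"dx":0,"dy":0,"dz":0.0033,"ax":0,"ay":0,"az":1,"gripper":35},{"dx":0,"dy":0,"dz":0.0,"ax":0,"ay":0,"az":0,"gripper":35}]' >/dev/null
python3 -c 'from h import *; s=st(); save(snapshot("wrist"),"w7")
a=cv2.imread("pics/w4.png")[200:380,180:380];b=cv2.imread("pics/w7.png")[200:380,180:380]
cv2.imwrite("pics/c7.png",cv2.resize(np.hstack([a,b]),(800,360)))'
```

```text
t 12.75 p [0.6534 0.1059 0.1717] zaxis [[0.826, 0.563, 0.004], [0.563, -0.826, 0.0], [0.003, 0.002, -1.0]] F [10.4 -0.3 -9.3] M [-0.35 -2.15 -0.07] w 0.04237713741585408 q [-0.76  0.69  0.87  1.62 -0.58  1.1  -0.71]
t 12.95 p [0.6535 0.1057 0.1716] zaxis [[0.897, 0.443, 0.004], [0.443, -0.897, 0.0], [0.004, 0.002, -1.0]] F [ 9.8 -0.5 -9.4] M [-0.35 -2.2  -0.1 ] w 0.04269322700172207 q [-0.78  0.71  0.91  1.62 -0.61  1.12 -0.83]
```

View pics/c7.png

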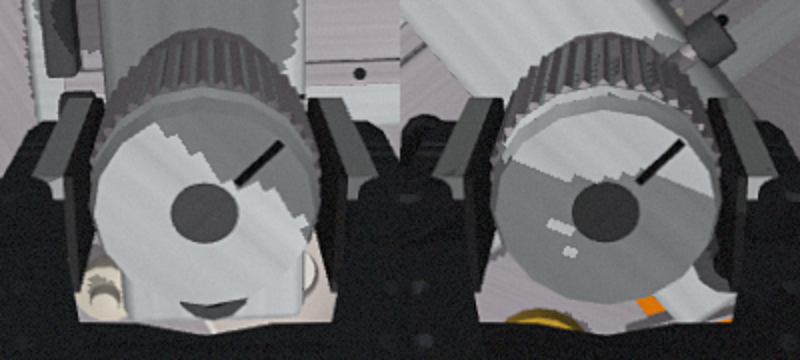

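The mark sits in the same place relative to the fingers in both crops, so there is no slip after 216° and the cap is not bottomed yet. Continue row by row.

```bash
python3 -m handwheel '[{"dx":0,"dy":0,"dz":0.0033,"ax":0,"ay":0,"az":1,"gripper":35},{"dx":0,"dy":0,"dz":0.0,"ax":0,"ay":0,"az":0,"gripper":35}]' >/dev/null
python3 -c 'from h import *; s=st()'
python3 -m handwheel '[{"dx":0,"dy":0,"dz":0.0033,"ax":0,"ay":0,"az":1,"gripper":35},{"dx":0,"dy":0,"dz":0.0,"ax":0,"ay":0,"az":0,"gripper":35}]' >/dev/null
python3 -c 'from h import *; s=st()'
python3 -m handwheel '[{"dx":0,"dy":0,"dz":0.0033,"ax":0,"ay":0,"az":1,"gripper":35},{"dx":0,"dy":0,"dz":0.0,"ax":0,"ay":0,"az":0,"gripper":35}]' >/dev/null
python3 -c 'from h import *; s=st()'
```

```text
t 13.2 p [0.6535 0.1056 0.1715] zaxis [[0.949, 0.314, 0.004], [0.314, -0.95, -0.0], [0.004, 0.001, -1.0]] F [ 9.9 -1.  -8.9] M [-0.55 -2.25 -0.06] w 0.042632135329057214 q [-0.8   0.72  0.94  1.62 -0.63  1.13 -0.94]
t 13.4 p [0.6519 0.1052 0.1715] zaxis [[0.984, 0.179, 0.001], [0.179, -0.984, 0.0], [0.001, -0.0, -1.0]] F [ 1.8 -2.  -0.9] M [-0.46 -0.43 -0.11] w 0.042461750337331794 q [-0.81  0.74  0.98  1.62 -0.66  1.15 -1.06]
t 13.6 p [0.6515 0.1054 0.1715] zaxis [[0.999, 0.043, -0.0], [0.043, -0.999, 0.001], [-0.0, -0.001, -1.0]] F [-0.8 -0.7  3.6] M [-0.31  0.28  0.19] w 0.0421438817749161 q [-0.83  0.75  1.02  1.63 -0.69  1.16 -1.17]
```

```bash
python3 -c 'from h import *; s=st(); save(snapshot("wrist"),"w8")
a=cv2.imread("pics/w7.png")[200:380,180:380];b=cv2.imread("pics/w8.png")[200:380,180:380]
cv2.imwrite("pics/c8.png",cv2.resize(np.hstack([a,b]),(800,360)))'
```

```text
t 13.6 p [0.6515 0.1054 0.1715] zaxis [[0.999, 0.043, -0.0], [0.043, -0.999, 0.001], [-0.0, -0.001, -1.0]] F [-0.8 -0.7  3.6] M [-0.31  0.28  0.19] w 0.0421438817749161 q [-0.83  0.75  1.02  1.63 -0.69  1.16 -1.17]
```

View pics/c8.png

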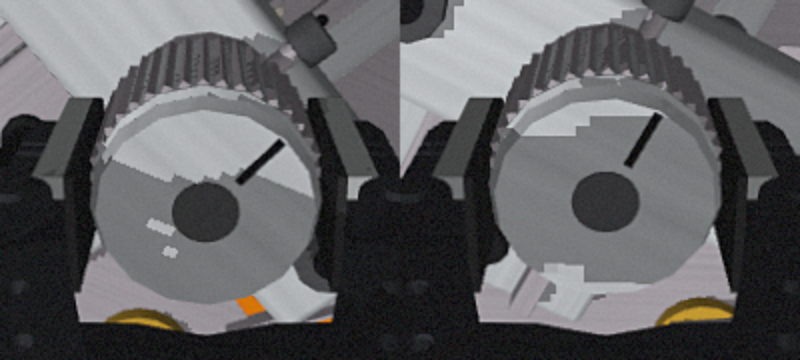

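Between the crops the mark moved from about 41° to 58° relative to the fingers while they turned 24°, and z stopped falling. The cap is on its stop (about 3.9 rad of travel) and the pads slip. A bit more press and hold, then back off 90°.

```bash
python3 -m handwheel '[{"dx":0,"dy":0,"dz":0,"ax":0,"ay":0,"az":0.8,"gripper":35},{"dx":0,"dy":0,"dz":0.0,"ax":0,"ay":0,"az":0,"gripper":35},{"dx":0,"dy":0,"dz":0.0,"ax":0,"ay":0,"az":0,"gripper":35}]' >/dev/null
python3 -c 'from h import *; s=st(); save(snapshot("wrist"),"w9")'
python3 -m handwheel '[{"dx":0,"dy":0,"dz":-0.0033,"ax":0,"ay":0,"az":-0.94,"gripper":35},{"dx":0,"dy":0,"dz":-0.0033,"ax":0,"ay":0,"az":-0.94,"gripper":35},{"dx":0,"dy":0,"dz":-0.0033,"ax":0,"ay":0,"az":-0.94,"gripper":35},{"dx":0,"dy":0,"dz":-0.0033,"ax":0,"ay":0,"az":-0.94,"gripper":35},{"dx":0,"dy":0,"dz":-0.0033,"ax":0,"ay":0,"az":-0.94,"gripper":35},{"dx":0,"dy":0,"dz":-0.0033,"ax":0,"ay":0,"az":-0.94,"gripper":35},{"dx":0,"dy":0,"dz":-0.0033,"ax":0,"ay":0,"az":-0.94,"gripper":35},{"dx":0,"dy":0,"dz":-0.0033,"ax":0,"ay":0,"az":-0.94,"gripper":35},{"dx":0,"dy":0,"dz":-0.0033,"ax":0,"ay":0,"az":-0.94,"gripper":35},{"dx":0,"dy":0,"dz":-0.0033,"ax":0,"ay":0,"az":-0.94,"gripper":35},{"dx":0,"dy":0,"dz":-0.0033,"ax":0,"ay":0,"az":-0.94,"gripper":35},{"dx":0,"dy":0,"dz":-0.0033,"ax":0,"ay":0,"az":-0.94,"gripper":35}]'>/dev/null
python3 -m handwheel '[{"dx":0,"dy":0,"dz":0,"ax":0,"ay":0,"az":0,"gripper":35},{"dx":0,"dy":0,"dz":0.0,"ax":0,"ay":0,"az":0,"gripper":35}]' >/dev/null
python3 -c 'from h import *; s=st(); save(snapshot("wrist"),"w10")
a=cv2.imread("pics/w9.png")[200:380,180:380];b=cv2.imread("pics/w10.png")[200:380,180:380]
cv2.imwrite("pics/c10.png",cv2.resize(np.hstack([a,b]),(800,360)))'
```

```text
t 13.95 p [0.6515 0.1055 0.1714] zaxis [[0.998, -0.065, 0.0], [-0.065, -0.998, 0.001], [0.0, -0.001, -1.0]] F [-1.6 -1.2  5.1] M [-0.09  0.36  0.71] w 0.04220794201232133 q [-0.84  0.76  1.04  1.63 -0.71  1.17 -1.26]
t 15.4 p [0.6526 0.1041 0.173 ] zaxis [[0.063, 0.998, 0.003], [0.998, -0.063, -0.0], [-0.0, 0.003, -1.0]] F [ 4.3 -4.  -2.4] M [-0.69 -0.91  0.07] w 0.042359007891868874 q [-0.63  0.62  0.63  1.61 -0.4   1.05  0.05]
```

View pics/c10.png

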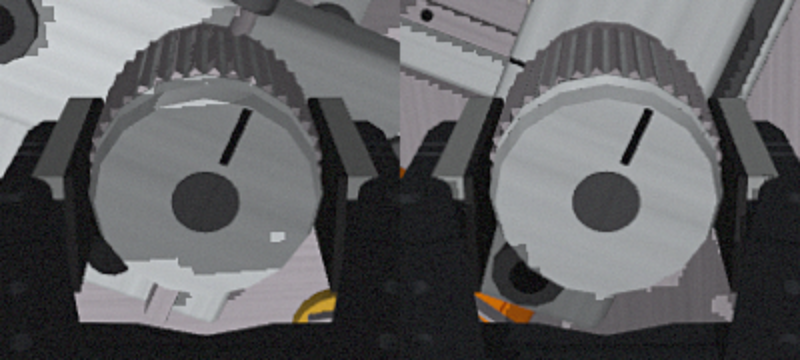

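The mark holds its place relative to the fingers while they turned back 90.1°, so the cap is a quarter turn off the stop. The stop torque had reached 0.71 N m. Last check on the bystanders and carriage, then hand in.

Run:
```python
from h import *
im=snapshot("scene")[:,:,::-1].copy(); a=cv2.imread("pics/scene0.png")
for n,(x,y) in dict(dish=(369,330),loupe=(397,304),holder=(313,214),die=(339,362),tweezer=(265,231),driver=(248,203)).items():
    m=cv2.matchTemplate(im[y-40:y+40,x-40:x+40],a[y-18:y+18,x-18:x+18],cv2.TM_CCOEFF_NORMED);_,v,_,l=cv2.minMaxLoc(m);print(n,round(v,2),l[0]-22,l[1]-22)
p=camera_params("scene");print("home handle px",proj(p,[.570,.144,.074]))
s=st();print(np.abs(s["qd"]).max())
x,y=proj(p,[.570,.144,.074]).astype(int);h=a[222:238,353:367]
m=cv2.matchTemplate(im[y-30:y+30,x-30:x+30],h,cv2.TM_CCOEFF_NORMED);_,v,_,l=cv2.minMaxLoc(m)
print("handle",round(v,2),at_z(p,(x-30+l[0]+7,y-30+l[1]+8),.074))
hand_in()
```

```text
dish 1.0 0 0
loupe 1.0 0 0
holder 0.28 8 -4
die 1.0 0 0
tweezer 0.94 0 0
driver 1.0 0 0
home handle px [340.09527754 245.51329682]
t 15.5 p [0.6526 0.1041 0.173 ] zaxis [[0.063, 0.998, 0.003], [0.998, -0.063, -0.001], [-0.0, 0.003, -1.0]] F [ 5.3 -3.8 -2.6] M [-0.74 -0.87  0.08] w 0.042318805186560775 q [-0.63  0.62  0.63  1.61 -0.4   1.05  0.05]
0.004053589483859366
handle 0.95 [0.57113216 0.14420269 0.074     ]
the job is handed in; nothing more can be done
```

The job is handed in at t = 15.5 s. The carriage is home, and the cap was bottomed and then backed off a quarter turn. It is still gripped and at rest.

- **Carriage:** I pushed it 57.5 mm until the stop force rose. The final scene picture puts the handle at (0.571, 0.144), about 1 mm from its expected home spot.
- **Cap:** It went down about 3.9 rad until the pads slipped on the hard stop, with the torque up to 0.71 N m. I then backed it off 90.1°, and its mark kept its place relative to the fingers, so it turned with them.
- **Grip:** The fingers are at 42.3 mm on the 44 mm cap, with the TCP about 2 mm from its axis and the joints at rest.
- **Small things:** The dish, loupe, die, screwdriver and tweezer matched their starting pictures with no shift. The movement holder could not be confirmed: its match was poor (0.28), probably because the arm hid it from that camera. I planned no path near it and felt no contact.

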